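# Set and lock the bench air regulator

## Task

Bring the bench air regulator from OFF to its working setting: push its black knob in to free it, turn it clockwise until its white line stands on the red band of the collar, then pull it outward until it locks there. The lock notch lies somewhere under the red band, so feel for it with a light pull, easing the knob to and fro, and never force the key. Leave the glassware and the other things beside the regulator where they stand.

Things in the scene. Friction and masses are not known exactly. Their poses are not given: they have to be found in the camera images.
- regulator: Bench air regulator fixed to the worktop: grey base plate 150 x 130 mm, steel bracket, metal body, clear filter bowl, round gauge in front, couplings at both sides, and on top a black round lock housing, 82 mm wide, with collar and knob. Origin on the worktop, on the knob's vertical axis; z up, -x its front (gauge side). The collar's top, the highest fixed part, is 138.5 mm above the origin.
- knob_top (a point): Centre of the top of the black ribbed knob (48 mm wide, 36 mm tall, vertical axis; outward is up). 184.5 mm above the worktop with the knob out, 176.5 mm with it in, its underside then 2 mm above the collar. A white line runs over its top to the rim and down its side. Turning takes about 0.06 N m, sliding in or out about 4 N; it stays where it is left.
- pointer (a point): Point on the knob's white line, 24 mm from the axis, at the knob's lower edge; its bearing about the axis is the setting. At the start the knob is out, locked in its OFF notch, the line to the regulator's front: it cannot turn until pushed fully in. The middle of the red band is 1.10 to 1.44 rad clockwise from there (seen from above); the knob turns to 1.95 rad.
- red_mark (a point): Bearing of the middle of the red band on the aluminium collar below the knob: point 24 mm from the knob's axis, at the collar's top (the band shows from 26 to 41 mm and spans 0.22 rad to either side). The collar stays put. The working notch is inside, unseen: its middle is up to 0.18 rad to either side of the band's middle, and it takes the key within about 0.025 rad.
- lock_key: Steel key, 4 mm thick, unseen in the housing, fixed to the knob: under the white line, 34 mm from the axis (origin on the axis, at the knob's lower edge). Pulled where there is no notch, the knob rises only about 1 mm and the key bears on the lock plate; in a notch it rises 8 mm to a stop. Over 15 N between the key and plate, notch or stop damages it.
- lock_knob (a joint): How far the knob is pulled out, in m: 0 fully in (free to turn), 0.008 fully out (locked, an orange band shows below the knob).
- beaker_250: Empty glass beaker, 72 mm wide, 93 mm tall, loose beside the regulator; origin at the centre of its underside. Leave alone.
- flask_100: Glass conical flask, 63 mm wide, 106 mm tall, loose; origin at the centre of its underside. Leave alone.
- sample_jar_3: Small sample jar with a white lid, 44 mm wide, 60 mm tall, loose; origin at the centre of its underside. Leave alone.
- test_sieve: Round metal test sieve, 70 mm wide, 39 mm tall, loose; origin at the centre of its underside. Leave alone.

How it is judged:
By the outcome, as a careful person would: the job done as asked, in the order asked, and still so for the second after the job is handed in, with the robot touching nothing.
It also fails if it takes over 64 s, if anything falls off the work surface, if the arm or the gripper's body presses on something with over 40 N, if the wrist force passes 120 N, or if a joint passes its speed limit or range.

## Robot

A 6-joint arm with a two-finger parallel gripper is mounted at the origin on a cart in front of the work surface, level with it; the furniture and walls round the work are solid. World frame = base frame: x ahead of the robot, y to its left, z up, the work surface at z = 0. Lengths are in mm, angles in rad, forces in N, time in s.
With the tool pointing down it reaches from about 325 to 775 mm from the base axis. Payload 5.5 kg.
Tool frame: the origin (TCP) lies between the finger pads; the fingertips stand arm.tcp_to_tips ahead of it and the grasp point (between the pads) lies 3 mm ahead of it (arm.tcp_to_tips is the distance from the TCP to the fingertips, in mm); z points along the fingers, y is the line along which they close (so a half turn about z gives the same grasp; the last joint's range is limited). The gripper opens to 85 mm and grips with 20 to 120 N. Pads are 22 mm wide; open, the fingers measure 114 mm over their backs; the gripper's body (76 mm by 85 mm) begins 54 mm behind the grasp point. The pads swing forward as they close: fully open they stand 13 mm farther back than shut.
Start: joints at [1.089, 0.091, 1.231, -0, 1.82, -0.057], TCP at [247.289, 546.685, 230.275] pointing down, gripper open.
Joint ranges: [-2.87, 2.87], [-0.86, 2.18], [0.17, 2.46], [-1.51, 4.65], [0.06, 2.69], [-2.65, 2.65]. Speed limits (rad/s): [2.57, 2.57, 3.01, 3.14, 3.14, 3.14].

## Interface

Orientations are given as a unit quaternion [w, x, y, z].
In Python, from cell import arm, imaging gives the robot as it stands. The module is installed in compiled form; this text tells all that it offers.
- The arm moves only by the tool drive_tool, never from a script. Its argument "commands" is a list of rows, each a list of 6 numbers: the shift along the tool's x, y, z in cm, then the turn, a rotation vector about the tool's x, y, z in degrees. A call has 1 to 8 rows; each row is the pose to reach, as a shift and turn from the pose commanded when the call began, along the tool's axes at that moment; what a row does not reach only later rows make up. A row lasts 1/10 s, in which the tool goes at most 50 mm and 8.59 degrees, less where a joint would pass 70% of its speed; a pose out of reach is approached as far as the arm can. A call with a gripper value outside its range is refused whole. "claw" is the finger opening in cm, from 0 to 8.54, set as the call begins (left out, the last holds). The fingers move at their own pace and stop on an object; the grip force is fixed at half the most. Time passes only in rows, so rows that repeat a pose let the fingers close. It gives the time, the measured TCP pose, the force, the opening and the grip force at its end, in the units of the state.
- arm.read_state(): the state, without advancing time (a new reading comes with each control period).
- imaging.read_camera(name): name is "side" or "top" or "wrist"; returns (picture, depth): 480x640x3 uint8, red, green, blue; 480x640 float32, mm along the optical axis (not along the pixel's ray), 0 where there is no reading.
- imaging.get_calibration(name): a dict with "fov_y" (degrees; the focal length in pixels is half the picture's height over the tangent of half this angle, whatever the lens; pixels are square), "cx", "cy" (the principal point, pixels), "R" (3x3) and "t" (3): a world point X has camera coordinates R X + t. Camera axes: x right, y down, z forward; pixel columns grow to the right and rows downward; lengths in mm; the calibration is good to about 2 mm. A picture is of the moment at which its call begins: read the wrist's pose just before it. get_calibration takes no time and is no camera call; for the wrist camera it gives the pose at the moment of the call.
- arm.close_job(): hands the job in; it is judged then, once.
The state is a dict: "clock": time; "q": joint angles; "dq": joint speeds; "joint_efforts": joint torques, N m; "ee_pos": TCP position; "tcp_rot": TCP orientation; "force": force on the tool from outside, world axes, zero at the start; "moment": the same for the moment, N m; "width": finger opening in mm; "gripper_force": force on a finger pad.
Only numpy, scipy, OpenCV 4.12 (cv2) and the standard library are available. Lean on these libraries where they do the work, as an engineer would, in place of code of your own. Each camera call takes 0.05 s, during which the arm holds its last target. There are 200 camera calls.

## Working session

There is one attempt and no reset: what is moved stays moved. The work goes in short steps, Python scripts to look and compute and a tool call to move; the robot and the scene stay as the last step left them, time stands still between calls to the robot, and variables do not carry over. Pictures are saved under pics/ and viewed, at most 10 in all, crops included, and the job is handed in when it is done.

Besides the shell and the picture viewer there is one more tool, called as name(argument=value, ...) on one line, values as JSON. drive_tool: Moves the arm, as the interface text tells. Its arguments: {"type":"object","properties":{"commands":{"type":"array","items":{"type":"array","items":{"type":"number"}}},"claw":{"type":"number"}},"required":["commands"]}

```bash
mkdir -p pics
python3 - <<'E'
from cell import arm, imaging
import cv2,numpy as np
s=arm.read_state();print(s, arm.tcp_to_tips)
ims=[]
for n in("side","top"):
    p,d=imaging.read_camera(n);c=imaging.get_calibration(n);print(n,c)
    np.savez(f"{n}.npz",p=p,d=d,**c)
    cv2.imwrite(f"pics/{n}.png",p[...,::-1])
E
```

```text
{'clock': 0.0, 'q': array([ 1.08928848e+00,  9.19016098e-02,  1.23189564e+00,  1.63877732e-05,
        1.81978499e+00, -5.66832381e-02]), 'dq': array([-9.14725312e-04, -3.36184931e-04, -4.82282990e-04, -7.63002780e-05,
       -7.17358344e-05,  1.12763663e-03]), 'joint_efforts': array([-2.29112535e-03, -4.58766282e+01, -4.17995274e+01, -2.43221439e-04,
        1.25389395e-02,  5.36643796e-07]), 'ee_pos': array([247.15457231, 546.42439886, 229.11975926]), 'tcp_rot': array([-2.72132333e-04,  2.10816528e-01,  9.77525141e-01, -9.56879200e-04]), 'force': array([ 0.07381548, -0.66691698, -0.15206352]), 'moment': array([ 0.0316209 , -0.00759522,  0.03572549]), 'gripper_force': 0.0, 'width': 85.15326617638603} 22.0
side {'fov_y': 45.96845940271395, 'cx': 322.38637489593293, 'cy': 227.2232870496797, 'R': array([[-0.92187313, -0.38735897, -0.010147  ],
       [-0.32467983,  0.78646669, -0.52540761],
       [ 0.21150163, -0.48106463, -0.85079015]]), 't': array([523.1287425 , 186.34917326, 865.38016658])}
top {'fov_y': 49.49627841767513, 'cx': 318.37134970707496, 'cy': 234.88166348680963, 'R': array([[ 0.00669615, -0.99976474, -0.02063048],
       [-0.99747523, -0.00521935, -0.07082319],
       [ 0.07069885,  0.02105264, -0.99727552]]), 't': array([ 72.75632832, 558.67508772, 923.93750239])}
```

View pics/top.png

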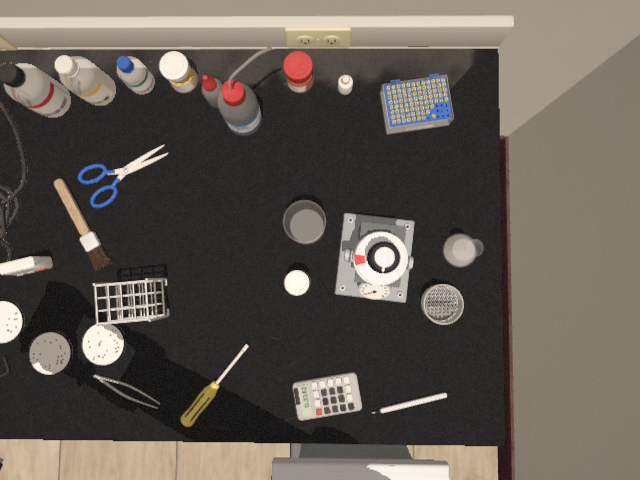

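View pics/side.png

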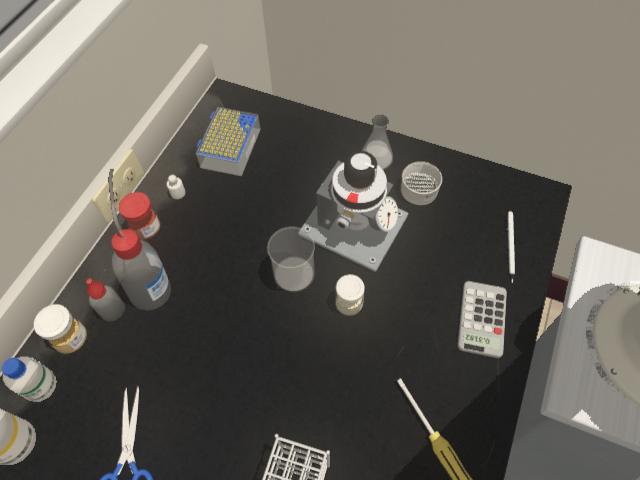

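The top view shows the regulator at about (383,258), its white line pointing down the picture (to the front) and the red band at about (360,259). The side view shows the same, with the beaker and jar on the +y side and the flask and sieve on the -y side.

```bash
cat > h.py <<'E'
import numpy as np
def cloud(p,d,c):
    f=240/np.tan(np.radians(c['fov_y'])/2)
    v,u=np.mgrid[:480,:640]
    C=np.stack([(u-c['cx'])*d/f,(v-c['cy'])*d/f,d],-1)
    return (C-c['t'])@c['R']
E
python3 - <<'E'
import numpy as np,cv2
from h import *
for n in("top","side"):
    z=np.load(n+".npz");c={k:z[k] for k in('fov_y','cx','cy','R','t')};p=z['p'].astype(int)
    W=cloud(p,z['d'],c);ok=(z['d']>0)
    near=ok&(W[...,0]>300)&(W[...,0]<800)&(abs(W[...,1]+80)<150)
    if n=="top": 
        u0=W[258,383];print(u0)
    near=ok&(np.hypot(W[...,0]-u0[0],W[...,1]-u0[1])<60)
    k=near&(W[...,2]>172)
    pts=W[k];(cx,cy),r=cv2.minEnclosingCircle(pts[:,:2].astype(np.float32))
    print(n,"knob",k.sum(),np.median(pts,0),pts.min(0),pts.max(0),cx,cy,r)
    col=near&(W[...,2]>120)&(W[...,2]<150)
    pts=W[col];(cx,cy),r=cv2.minEnclosingCircle(pts[:,:2].astype(np.float32));print("collar",cx,cy,r)
    red=near&(p[...,0]>120)&(p[...,1]<70)&(W[...,2]>125);print("red",W[red].mean(0),red.sum())
    wl=k&(p.min(-1)>130);print("line",W[wl].mean(0),wl.sum())
    if n=="top":
        # base plate
        b=ok&(W[...,2]>3)&(W[...,2]<25)&(np.hypot(W[...,0]-u0[0],W[...,1]-u0[1])<105)&(W[...,1]<u0[1]+70)&(W[...,1]>u0[1]-70)
        print("base",cv2.minAreaRect(W[b][:,:2].astype(np.float32)))
        for nm,(u,v) in dict(beaker=(304,222),jar=(297,282),flask=(460,250),sieve=(442,304)).items(): print(nm,W[v,u])
E
python3 - <<'E'
import cv2
a=cv2.imread('pics/top.png')[205:315,330:480];cv2.imwrite('pics/topc.png',cv2.resize(a,None,fx=5,fy=5,interpolation=2))
E
```

```text
[512.56062769 -23.81856947 185.38261812]
top knob 814 [514.24234075 -25.2769406  184.36326755] [490.29492952 -49.84112648 172.55384617] [538.3210377   -1.88079285 189.11370435] 514.748779296875 -25.614168167114258 24.512250900268555
collar 514.8751831054688 -25.089326858520508 42.49064636230469
red [nan nan nan] 0
line [513.8801582  -26.34689928 184.79211869] 373
base ((513.6156616210938, -24.110252380371094), (207.33155822753906, 139.42579650878906), 0.1786484718322754)
beaker [583.1617477  103.19498347   3.98690268]
jar [473.6084557  111.61341262  60.69957433]
flask [ 530.24626541 -167.38640036   67.50209596]
sieve [ 435.08392861 -147.26547549   14.15073846]
side knob 757 [513.02405815 -18.38570107 183.15550105] [490.1573496  -46.14856427 172.03549656] [538.17179589   1.50081661 187.1063817 ] 513.9922485351562 -22.81231689453125 24.728137969970703
collar 513.9798583984375 -23.546588897705078 42.815223693847656
red [512.89434901  16.72821348 137.18820893] 6
line [513.94883216 -24.61173903 183.7793051 ] 289<stdin>:15: RuntimeWarning: Mean of empty slice.
  ret = um.true_divide(
```

View pics/topc.png

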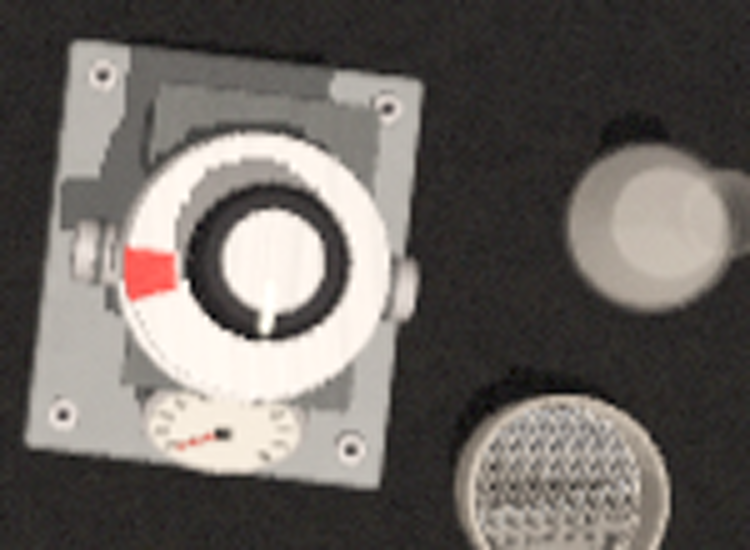

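drive_tool(commands=[[-3,-2.5,-3,0,0,0],[-6.5,-5.5,-3,0,0,0],[-10.2,-8.7,-3,0,0,0],[-14,-12,-3,0,0,0],[-17.8,-15.2,-3,0,0,0],[-21.5,-18.4,-3,0,0,0],[-25,-21.4,-3,0,0,0],[-28.8,-24.7,-3,0,0,0]])

```text
clock: 0.9
ee_pos: [408.0, 201.6, 259.9]
tcp_rot: [-0.0, 0.211, 0.978, 0.0]
force: [1.2, 0.7, -0.2]
width: 85.2
gripper_force: 0.0
```

drive_tool(commands=[[-3.8,-3.2,0,0,0,0],[-7.6,-6.5,0,0,0,0],[-11.4,-9.8,0,0,0,0],[-15,-12.9,0,0,0,0],[-17.5,-15,0,0,0,0],[-19.1,-16.3,0,0,0,0],[-19.1,-16.3,0,0,0,0]])

```text
clock: 1.6
ee_pos: [515.0, -26.4, 259.0]
tcp_rot: [-0.001, 0.213, 0.977, -0.0]
force: [-0.6, 0.4, -0.0]
width: 85.6
gripper_force: 0.0
```

Run:
```python
from cell import arm, imaging
import cv2,numpy as np
from h import *
s=arm.read_state();print(s['clock'],s['ee_pos'],s['tcp_rot'],s['q'],s['force'],s['moment'])
c=imaging.get_calibration("wrist");p,d=imaging.read_camera("wrist")
np.savez("w.npz",p=p,d=d,**c);cv2.imwrite("pics/w.png",p[...,::-1])
for n in("wrist","top"):
    if n=="top":
        z=np.load("top.npz");p=z['p'];d=z['d'];c={k:z[k] for k in('fov_y','cx','cy','R','t')}
    W=cloud(p,d,c);P=p.astype(int);O=np.array([514.5,-24.5])
    r=np.hypot(W[...,0]-O[0],W[...,1]-O[1]);ok=d>0
    k=ok&(W[...,2]>172)&(W[...,2]<195)&(r<35)
    print(n,k.sum(),cv2.minEnclosingCircle(W[k][:,:2].astype(np.float32)),np.median(W[k],0))
    red=ok&(P[...,0]-P[...,1]>80)&(W[...,2]>120)&(W[...,2]<150)&(r<45)&(r>24)
    b=np.arctan2(W[red][:,1]-O[1],W[red][:,0]-O[0]);print("red",red.sum(),b.min(),np.median(b),b.max(),b.mean())
    ln=ok&(P.min(-1)>150)&(W[...,2]>172)&(W[...,2]<195)&(r<25)&(r>18.5)
    print("line",ln.sum(),W[ln].mean(0) if ln.sum() else 0, np.arctan2(W[ln][:,1]-O[1],W[ln][:,0]-O[0])%6.283)
```

```text
1.6 [515.00394862 -26.4000403  258.97450525] [-1.01727664e-03  2.12650095e-01  9.77127791e-01 -4.27259591e-04] [-1.16763991e-01 -1.25730890e-01  1.39414520e+00 -6.83813788e-04
  1.87528637e+00 -1.25919180e+00] [-0.55345697  0.44229992 -0.030293  ] [ 0.00093271 -0.02222142  0.00514032]
wrist 5372 ((515.1627197265625, -25.128564834594727), 24.786300659179688) [512.48971464 -23.75999048 183.90828468]
red 513 1.3926244546844597 1.6173226741980131 1.8430740494586002 1.61684798519379
line 65 [496.54049382 -20.74978599 180.46990464] [3.01620028 2.99660057 3.04772064 3.02271926 2.99670238 3.09452672
 3.06679381 3.04055931 3.01648763 2.99549656 3.11693243 3.09122553
 3.07177268 3.03739711 3.01309964 2.98849572 3.11833386 3.0825377
 3.06042621 3.03743378 3.01496557 2.99219183 3.11287413 3.09057052
 3.07393143 3.04672008 3.01983168 3.00647626 3.1286424  3.1059764
 3.08573482 3.05910946 3.0309015  3.13755889 3.10562327 3.0134096
 2.97655497 3.09559383 3.06700902 3.04517866 3.01882496 2.99056523
 3.15314334 3.1300889  3.10228129 3.07909267 3.05677019 3.02615672
 2.9933616  2.96259453 3.16625008 3.14671962 3.10748676 3.08844427
 3.05473766 3.03084298 2.97304609 3.15145728 1.17973851 1.01980657
 0.98891391 0.97103718 0.92069317 0.8836036  0.84200188]
top 814 ((514.748779296875, -25.614168167114258), 24.512250900268555) [514.24234075 -25.2769406  184.36326755]
red 87 1.4372607434297378 1.6477287655443407 1.864653014227422 1.6513666932798978
line 10 [503.02056589 -33.17856965 182.66134597] [5.28171165 5.14804221 5.01144484 3.95806969 3.02555502 3.1107042
 3.04396131 3.12561935 3.51609521 3.11782801]
```

View pics/w.png

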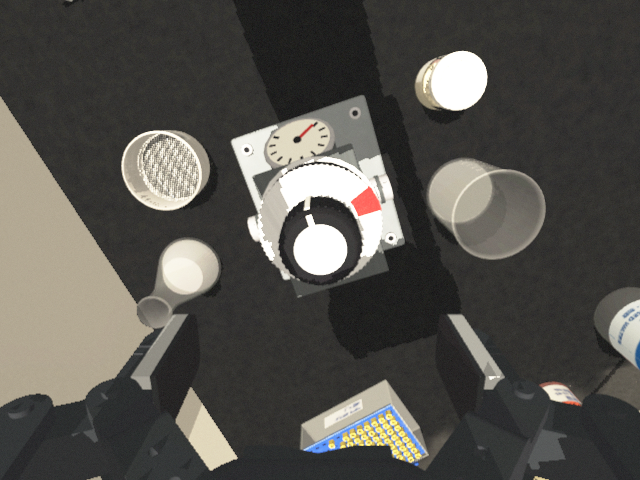

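The wrist view shows the knob at (320,245) with its line at about (308,210), the red band at (365,202), and clear space on both sides for the fingers. The band's middle is about 1.42 rad clockwise of the line. I'll go down and grip.

drive_tool(commands=[[0.05,0.1,2,0,0,0],[0.05,0.1,4,0,0,0],[0.05,0.1,6,0,0,0],[0.05,0.1,7.5,0,0,0],[0.05,0.1,8.3,0,0,0],[0.05,0.1,8.3,0,0,0],[0.05,0.1,8.3,0,0,0]])

```text
clock: 2.35
ee_pos: [514.8, -22.6, 178.1]
tcp_rot: [0.001, 0.211, 0.978, 0.0]
force: [0.5, -0.6, 0.3]
width: 85.0
gripper_force: 0.0
```

drive_tool(commands=[[0,0,0,0,0,0],[0,0,0,0,0,0],[0,0,0,0,0,0],[0,0,0,0,0,0],[0,0,0,0,0,0],[0,0,0,0,0,0],[0,0,0,0,0,0],[0,0,0,0,0,0]], claw=4.4)

```text
clock: 3.15
ee_pos: [514.8, -23.0, 177.5]
tcp_rot: [0.0, 0.211, 0.978, -0.0]
force: [0.0, -2.5, 3.0]
width: 43.7
gripper_force: 1.7
```

drive_tool(commands=[[0,0,0,0,0,0],[0,0,0,0,0,0],[0,0,0,0,0,0],[0,0,0,0,0,0]], claw=3.5)

```text
clock: 3.55
ee_pos: [514.5, -22.9, 177.2]
tcp_rot: [-0.0, 0.211, 0.978, -0.0]
force: [-1.3, -2.6, 2.5]
width: 35.0
gripper_force: 1.6
```

Run:
```python
from cell import arm, imaging
import cv2
s=arm.read_state();print(s)
p,d=imaging.read_camera("wrist");cv2.imwrite("pics/w2.png",p[...,::-1])
```

```text
{'clock': 3.55, 'q': array([-1.10444228e-01, -1.42283487e-01,  1.55386092e+00, -5.00173726e-05,
        1.73013480e+00, -1.25648935e+00]), 'dq': array([-0.00105927,  0.00052541,  0.00058065, -0.00168349,  0.00014331,
        0.00045971]), 'joint_efforts': array([ 1.30421106e+00, -3.39724052e+01, -4.02330029e+01,  9.29678623e-01,
       -1.58480234e-01,  7.96126347e-03]), 'ee_pos': array([514.53639718, -22.86832171, 177.20895921]), 'tcp_rot': array([-5.69637711e-05,  2.10786600e-01,  9.77532099e-01, -3.06475473e-05]), 'force': array([-1.31231482, -2.58750954,  2.50982277]), 'moment': array([-0.4968873 ,  0.17149673, -0.00101426]), 'gripper_force': 1.635747179389, 'width': 35.025456722749794}
```

View pics/w2.png

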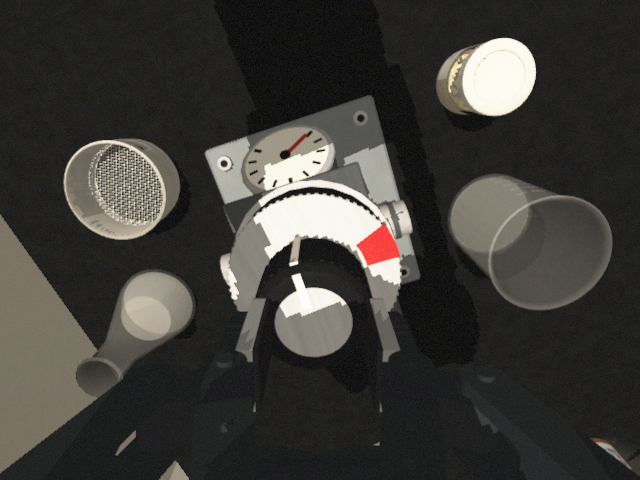

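Run:
```python
from cell import arm, imaging
import cv2,numpy as np
from h import *
s=arm.read_state();c=imaging.get_calibration("wrist");p,d=imaging.read_camera("wrist")
print(s['width'],s['gripper_force'])
W=cloud(p,d,c);xt=np.array([-.911,.412,0]);yt=np.array([.412,.911,0]);
L=W-s['ee_pos'];T=np.stack([L@xt,L@yt,-L[...,2]],-1)  # tool frame
print("cam centre tool",[float(((-c['R'].T@c['t'])-s['ee_pos'])@a) for a in(xt,yt)],-((-c['R'].T@c['t'])-s['ee_pos'])[2])
O=np.array([514.9,-25.3,181])-s['ee_pos'];print("knob in tool",O@xt,O@yt)
ok=d>0
for z0,z1 in((-20,-10),(-10,-3),(-3,4),(4,12),(12,20),(20,30)):
    m=ok&(T[...,2]>z0)&(T[...,2]<z1)&(abs(T[...,0])<45)&(abs(T[...,1])<75)
    q=T[m];print(z0,m.sum())
    for y0 in range(-70,70,10):
        g=q[(q[:,1]>=y0)&(q[:,1]<y0+10)]
        if len(g)>15: print("  y",y0,len(g),"x",g[:,0].min().round(),g[:,0].max().round())
```

```text
35.005976855233556 1.6234296932816505
cam centre tool [78.71564424644464, -0.2618146326773214] -143.77815943981793
knob in tool -1.3449125443075325 -2.0743469804355037
-20 1376
  y -40 42 x 5.0 7.0
  y -30 345 x 5.0 11.0
  y -20 295 x -12.0 11.0
  y 10 321 x -12.0 11.0
  y 20 345 x 5.0 11.0
  y 30 28 x 5.0 7.0
-10 5365
  y -30 77 x 6.0 11.0
  y -20 1124 x -20.0 18.0
  y -10 1743 x -22.0 20.0
  y 0 1532 x -22.0 19.0
  y 10 820 x -18.0 15.0
  y 20 69 x 5.0 11.0
-3 4443
  y -30 118 x 6.0 14.0
  y -20 1040 x -23.0 22.0
  y -10 1154 x -25.0 23.0
  y 0 1156 x -23.0 23.0
  y 10 965 x -21.0 19.0
4 726
  y -30 49 x 6.0 14.0
  y -20 155 x 14.0 22.0
  y -10 180 x 21.0 23.0
  y 0 185 x 19.0 23.0
  y 10 140 x 8.0 19.0
  y 20 17 x 4.0 9.0
12 617
  y -30 41 x 6.0 14.0
  y -20 131 x 14.0 22.0
  y -10 152 x 21.0 23.0
  y 0 153 x 19.0 23.0
  y 10 128 x 8.0 19.0
20 567
  y -30 32 x 6.0 14.0
  y -20 124 x 14.0 22.0
  y -10 148 x 21.0 23.0
  y 0 145 x 19.0 23.0
  y 10 108 x 8.0 20.0
```

```bash
python3 - <<'E'
from cell import arm, imaging
import cv2,numpy as np
from h import *
s=arm.read_state();c=imaging.get_calibration("wrist");p,d=imaging.read_camera("wrist")
W=cloud(p,d,c);xt=np.array([-.911,.412,0]);yt=np.array([.412,.911,0]);
L=W-s['ee_pos'];T=np.stack([L@xt,L@yt,-L[...,2]],-1)
r=np.hypot(T[...,0]+1.3,T[...,1]+2)
for row in (300,315,330,350,380):
    print(row,[(u,*T[row,u].round().astype(int).tolist(),int(r[row,u]),int(p[row,u].mean())) for u in list(range(226,292,6))+list(range(350,410,6))])
E
python3 - <<'E'
import cv2
a=cv2.imread('pics/w2.png')[220:420,200:440];cv2.imwrite('pics/w2c.png',cv2.convertScaleAbs(cv2.resize(a,None,fx=3,fy=3,interpolation=2),alpha=2.2,beta=20))
E
```

```text
300 [(226, -84, -79, 178, 112, 35), (232, -84, -74, 178, 109, 26), (238, -14, -39, 39, 39, 127), (244, -13, -36, 38, 36, 129), (250, -14, -33, 39, 33, 132), (256, 10, -23, -7, 23, 124), (262, 10, -20, -8, 21, 122), (268, 10, -18, -8, 19, 27), (274, 7, -17, -3, 17, 37), (280, 7, -14, -2, 15, 40), (286, 7, -12, -3, 13, 238), (350, 8, 12, -3, 16, 37), (356, 8, 14, -4, 18, 26), (362, 7, 17, -2, 20, 35), (368, 11, 18, -10, 23, 27), (374, 10, 20, -8, 25, 121), (380, 10, 23, -8, 27, 122), (386, -13, 33, 39, 37, 131), (392, -13, 36, 39, 40, 126), (398, -27, 45, 66, 54, 37), (404, -83, 74, 177, 112, 13)]
315 [(226, -98, -80, 177, 124, 33), (232, -98, -75, 178, 121, 35), (238, 6, -29, -12, 27, 28), (244, 6, -27, -11, 25, 28), (250, 10, -23, -19, 24, 120), (256, 10, -21, -19, 22, 120), (262, 11, -19, -20, 20, 28), (268, 7, -18, -13, 17, 27), (274, 2, -17, -4, 15, 22), (280, 1, -15, -3, 12, 128), (286, 2, -12, -4, 10, 243), (350, 1, 12, -3, 14, 130), (356, 2, 14, -4, 16, 23), (362, 1, 17, -3, 19, 19), (368, 9, 17, -17, 21, 19), (374, 10, 19, -19, 23, 77), (380, 10, 21, -20, 25, 96), (386, 10, 23
[... 1231 characters left out ...]
22, -39, 26, 104), (398, 11, 23, -41, 27, 80), (404, 11, 25, -42, 29, 27)]
380 [(226, 11, -24, -55, 24, 30), (232, 11, -22, -54, 23, 25), (238, 11, -21, -55, 22, 24), (244, 11, -19, -54, 20, 27), (250, 4, -19, -46, 18, 22), (256, 0, -19, -40, 16, 28), (262, -5, -18, -34, 16, 24), (268, -165, -46, 176, 169, 32), (274, -166, -40, 178, 168, 32), (280, -165, -35, 177, 167, 29), (286, -165, -29, 177, 166, 23), (350, -165, 30, 177, 167, 16), (356, -166, 36, 178, 168, 18), (362, -165, 41, 177, 169, 12), (368, -165, 47, 177, 171, 22), (374, -4, 17, -35, 19, 22), (380, -1, 19, -39, 20, 28), (386, 11, 17, -55, 23, 29), (392, 11, 19, -55, 24, 27), (398, 12, 20, -55, 25, 31), (404, 11, 22, -54, 26, 30)]
```

View pics/w2c.png

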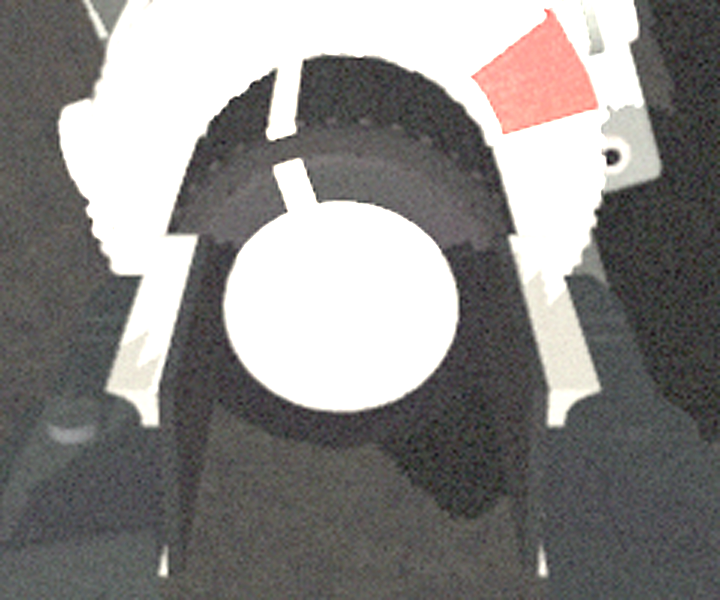

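Run:
```python
import numpy as np
from h import *
z=np.load("w.npz");c={k:z[k] for k in('fov_y','cx','cy','R','t')};W=cloud(z['p'],z['d'],c)
xt=np.array([-.911,.412,0]);yt=np.array([.412,.911,0]);ee=np.array([515,-26.4,259])
L=W-ee;T=np.stack([L@xt,L@yt,-L[...,2]],-1)
m=(z['d']>0)&(T[...,2]<40)&(abs(T[...,0])<30)&(abs(T[...,1])<70);q=T[m]
print(np.percentile(q[:,2],[50,90,99,100]));
for v,u in((318,180),(318,455),(330,165),(350,150),(340,182),(340,460)):print(u,v,T[v,u])
```

```text
[-68.85160039 -37.16144159 -18.96545876 -12.85175569]
180 318 [  9.91266488 -46.35214565 -20.53227497]
455 318 [ 10.2036161   45.63510492 -21.62509349]
165 330 [ 10.90521797 -47.97920253 -29.89462968]
150 350 [ 10.64296616 -48.61453359 -40.50622256]
182 340 [  8.16730718 -42.49237107 -31.28828538]
460 340 [  9.50367702  43.35163696 -33.88571413]
```

The fingertips rest on the knob's top instead of beside it: by depth they sit about 7 mm behind the TCP reading, not 22 mm ahead. I'll lift, open and go lower, watching the force.

drive_tool(commands=[[0,0,-1,0,0,0],[0,0,-2,0,0,0],[-0.1,-0.15,-2,0,0,0],[-0.1,-0.15,-2,0,0,0],[-0.1,-0.15,-2,0,0,0],[-0.1,-0.15,-2,0,0,0]], claw=8.5)

```text
clock: 4.3
ee_pos: [514.7, -24.6, 196.8]
tcp_rot: [-0.0, 0.211, 0.978, 0.0]
force: [0.9, 0.1, 0.1]
width: 85.1
gripper_force: 0.0
```

drive_tool(commands=[[0,0,1,0,0,0],[0,0,2,0,0,0],[0,0,3,0,0,0],[0,0,3.8,0,0,0],[0,0,3.8,0,0,0],[0,0,3.8,0,0,0]])

```text
clock: 4.9
ee_pos: [514.7, -24.6, 159.0]
tcp_rot: [-0.0, 0.211, 0.978, -0.0]
force: [0.5, -0.4, -0.4]
width: 85.0
gripper_force: 0.0
```

Run:
```python
from cell import arm, imaging
import cv2,numpy as np
from h import *
s=arm.read_state();c=imaging.get_calibration("wrist");p,d=imaging.read_camera("wrist");cv2.imwrite("pics/w3.png",p[...,::-1])
print(s['ee_pos'],s['force'],s['width'],s['q'])
W=cloud(p,d,c);xt=np.array([-.911,.412,0]);yt=np.array([.412,.911,0]);
L=W-s['ee_pos'];T=np.stack([L@xt,L@yt,W[...,2]],-1)
m=(d>0)&(abs(T[...,1])>36)&(abs(T[...,1])<55)&(T[...,0]>4)&(T[...,0]<14)&(T[...,2]>141);print("finger lowest z",np.percentile(T[m][:,2],[0,1,5,50]))
k=(d>0)&(T[...,2]>165)&(T[...,2]<195)&(np.hypot(T[...,0],T[...,1])<32);print("knob",cv2.minEnclosingCircle(T[k][:,:2].astype(np.float32)),np.median(T[k],0))
```

```text
[514.72005075 -24.64201397 158.99987505] [ 0.47220877 -0.38559749 -0.44051756] 84.96605204036514 [-1.13849041e-01 -1.39739660e-01  1.58369062e+00 -2.54114757e-05
  1.69818710e+00 -1.25985892e+00]
finger lowest z [173.11757157 177.32965789 182.42180691 215.87725096]
knob ((-0.17779242992401123, -0.36741864681243896), 24.818147659301758) [  5.05085626  -0.36023935 180.13469241]
```

View pics/w3.png

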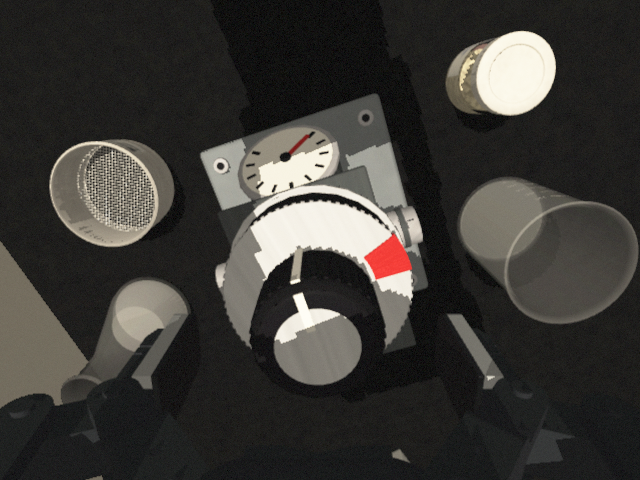

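The fingers, 14 mm behind the TCP reading when open, stand clear on either side of the knob, which is centred at (317,345). Another 11 mm down, then grip.

drive_tool(commands=[[0,0,0.6,0,0,0],[0,0,1.1,0,0,0],[0,0,1.1,0,0,0]])

```text
clock: 5.25
ee_pos: [514.4, -24.6, 147.2]
tcp_rot: [-0.001, 0.211, 0.978, -0.0]
force: [0.7, 0.2, -0.2]
width: 85.1
gripper_force: 0.0
```

drive_tool(commands=[[0,0,0,0,0,0],[0,0,0,0,0,0],[0,0,0,0,0,0],[0,0,0,0,0,0],[0,0,0,0,0,0],[0,0,0,0,0,0],[0,0,0,0,0,0]], claw=4.0)

```text
clock: 5.95
ee_pos: [514.9, -24.7, 148.5]
tcp_rot: [0.0, 0.211, 0.978, -0.0]
force: [-1.0, 0.0, 1.8]
width: 46.4
gripper_force: 61.4
```

Run:
```python
from cell import arm, imaging
import cv2,numpy as np
from h import *
s=arm.read_state();c=imaging.get_calibration("wrist");p,d=imaging.read_camera("wrist");cv2.imwrite("pics/w4.png",p[...,::-1])
print(s['ee_pos'],s['force'],s['moment'],s['width'],s['gripper_force'])
```

```text
[514.9225289  -24.73493814 148.52635592] [-1.00076946  0.00750887  1.8411564 ] [-0.16705664  0.07863762 -0.0596391 ] 46.38303678838208 61.44418001174927
```

View pics/w4.png

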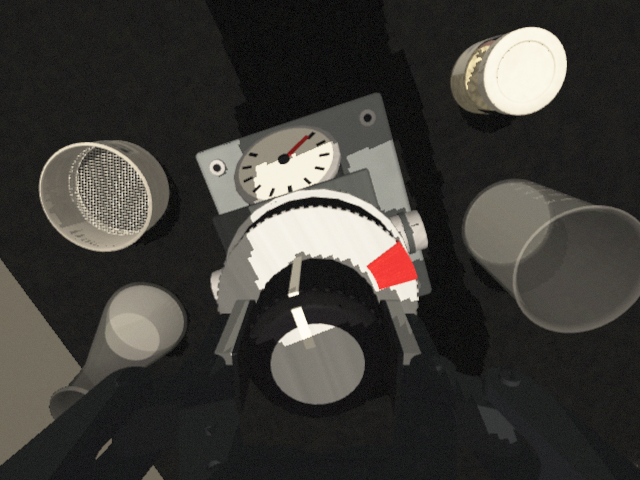

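The pads now hold the knob (61 N, 46.4 mm wide). Pushing in.

drive_tool(commands=[[0,0,0.2,0,0,0],[0,0,0.4,0,0,0],[0,0,0.6,0,0,0],[0,0,0.7,0,0,0],[0,0,0.75,0,0,0]])

```text
clock: 6.5
ee_pos: [515.2, -24.8, 145.0]
tcp_rot: [0.002, 0.211, 0.978, 0.0]
force: [-9.3, -0.2, 22.4]
width: 46.8
gripper_force: 63.5
```

drive_tool(commands=[[0,0,0.05,0,0,0],[0,0,0.1,0,0,0],[0,0,0.1,0,0,0]])

```text
clock: 6.8
ee_pos: [515.2, -24.8, 145.0]
tcp_rot: [0.002, 0.211, 0.978, 0.0]
force: [-9.8, 0.5, 22.8]
width: 46.1
gripper_force: 63.8
```

Run:
```python
from cell import arm, imaging
import cv2,numpy as np
from h import *
xt=np.array([-.911,.412,0]);yt=np.array([.412,.911,0]);
s=arm.read_state();print(s['ee_pos'],s['force'],s['moment'],s['q'],s['tcp_rot'])
for n in("wrist","side"):
    c=imaging.get_calibration(n);p,d=imaging.read_camera(n);cv2.imwrite(f"pics/{n}5.png",p[...,::-1])
    W=cloud(p,d,c);L=W-np.array([514.8,-25,0]);T=np.stack([L@xt,L@yt,W[...,2]],-1);r=np.hypot(T[...,0],T[...,1])
    k=(d>0)&(r<9)&(W[...,2]<200)&(W[...,2]>150);print(n,"knob top",k.sum(),np.median(W[k][:,2]) if k.sum() else 0)
    col=(d>0)&(r>30)&(r<38)&(W[...,2]>125)&(W[...,2]<145);print("collar",np.median(W[col][:,2]))
    m=(d>0)&(abs(T[...,1])>23.5)&(abs(T[...,1])<36)&(abs(T[...,0])<13)&(T[...,2]>141);print("finger low",np.percentile(T[m][:,2],[0,1,5,50]) if m.sum() else 0)
a=cv2.imread('pics/wrist5.png')[190:430,170:490];b=cv2.imread('pics/side5.png')[100:250,280:480]
b=cv2.resize(b,(400,300),interpolation=2);a=cv2.resize(a,(400,300))
cv2.imwrite('pics/c5.png',cv2.convertScaleAbs(np.hstack([a,b]),alpha=1.6,beta=10))
```

```text
[515.20516254 -24.77936178 144.99856864] [-9.84876288  0.49862712 22.82297439] [-0.05119404  1.7956504   0.00545128] [-1.13828552e-01 -1.40973221e-01  1.60955848e+00 -2.95544511e-04
  1.66842398e+00 -1.25983539e+00] [2.29505421e-03 2.10815289e-01 9.77523217e-01 7.91978503e-05]
wrist knob top 2145 176.8301449565223
collar 138.67399281334838
finger low [149.87276274 154.31219156 158.90743193 187.74097958]
side knob top 64 176.11230453456167
collar 138.09762487701198
finger low [146.45795503 153.29915963 161.316373   218.10742287]
```

View pics/c5.png

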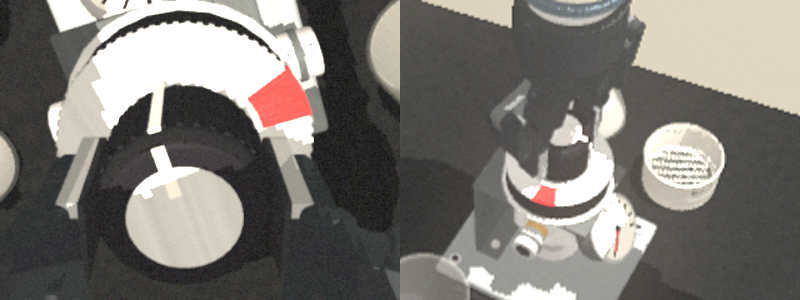

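The pictures show the knob's top at 176.5 mm, so it is fully in, and the fingertips stay clear of the collar. I'll ease off the push.

drive_tool(commands=[[0,0,-0.1,0,0,0],[0,0,-0.1,0,0,0]])

```text
clock: 7.1
ee_pos: [515.2, -24.8, 145.0]
tcp_rot: [0.002, 0.211, 0.978, 0.0]
force: [-7.6, -0.1, 20.2]
width: 46.8
gripper_force: 63.7
```

drive_tool(commands=[[0,0,-0.1,0,0,0],[0,0,-0.1,0,0,0]])

```text
clock: 7.3
ee_pos: [515.1, -24.7, 145.1]
tcp_rot: [0.002, 0.211, 0.978, 0.0]
force: [-7.3, 1.1, 15.9]
width: 46.3
gripper_force: 63.5
```

drive_tool(commands=[[0,0,-0.1,0,0,0],[0,0,-0.2,0,0,0],[0,0,-0.2,0,0,0]])

```text
clock: 7.6
ee_pos: [515.0, -24.7, 145.2]
tcp_rot: [0.001, 0.211, 0.978, -0.0]
force: [-4.0, 0.1, 9.1]
width: 46.6
gripper_force: 62.8
```

drive_tool(commands=[[0,0,-0.1,0,0,4],[0,0,-0.1,0,0,10],[0,0,-0.1,0,0,17],[0,0,-0.1,0,0,24],[0,0,-0.1,0,0,31],[0,0,-0.1,0,0,38],[0,0,-0.1,0,0,43],[0,0,-0.1,0,0,45]])

```text
clock: 8.4
ee_pos: [514.9, -24.8, 145.2]
tcp_rot: [0.0, 0.57, 0.822, 0.0]
force: [-1.5, -1.0, 5.2]
width: 46.4
gripper_force: 62.2
```

```bash
cat > line.py <<'E'
from cell import arm, imaging
import numpy as np,cv2,sys
from h import *
O=np.array([514.8,-25.0])
s=arm.read_state();c=imaging.get_calibration("wrist");p,d=imaging.read_camera("wrist");P=p.astype(int)
if len(sys.argv)>1: cv2.imwrite(sys.argv[1],p[...,::-1])
q=s['tcp_rot'];print(s['clock'],s['ee_pos'],"yaw",np.degrees(2*np.arctan2(q[2],q[1]))%360,s['force'],s['moment'],s['q'][5])
W=cloud(p,d,c);r=np.hypot(W[...,0]-O[0],W[...,1]-O[1]);b=np.arctan2(W[...,1]-O[1],W[...,0]-O[0]);ok=d>0
k=ok&(r<9)&(W[...,2]>150)&(W[...,2]<200);print("top",np.median(W[k][:,2]))
# side line: white on knob's side, and top line between disc and rim
for nm,m in dict(side=(r>21.5)&(r<27)&(W[...,2]>142)&(W[...,2]<170),top=(r>19)&(r<23)&(W[...,2]>171)).items():
    m=m&ok&(P.min(-1)>90);print(nm,m.sum(),np.median(b[m]) if m.sum() else None,b[m].std() if m.sum() else 0)
red=ok&(P[...,0]-P[...,1]>70)&(W[...,2]>120)&(W[...,2]<150)&(r<45)&(r>24)
if red.sum(): print("red",red.sum(),b[red].min(),b[red].max(),(b[red].min()+b[red].max())/2)
E
python3 line.py
```

```text
8.4 [514.8802757  -24.77551949 145.21760183] yaw 110.48881838500293 [-1.4757738  -0.95811728  5.21075145] [-0.17290416  0.29452081  0.02985887] -0.4715525872303178
top 176.92250214049528
side 465 2.2222341231988514 0.5564498149943128
top 102 2.230275194069558 0.5953346433344295
red 1623 1.3978076742607126 1.847465852357824 1.6226367633092682
```

drive_tool(commands=[[0,0,0,0,0,5],[0,0,0,0,0,12],[0,0,0,0,0,19],[0,0,0,0,0,22],[0,0,0,0,0,22],[0,0,-0.1,0,0,22],[0,0,-0.2,0,0,22],[0,0,-0.2,0,0,22]])

```text
clock: 9.25
ee_pos: [514.8, -24.7, 145.5]
tcp_rot: [-0.0, 0.715, 0.699, -0.0]
force: [2.3, -1.4, -4.3]
width: 46.6
gripper_force: 62.1
```

drive_tool(commands=[[0,0,-0.1,0,0,0],[0,0,-0.1,0,0,0]])

```text
clock: 9.45
ee_pos: [514.8, -24.7, 146.9]
tcp_rot: [-0.0, 0.715, 0.699, -0.0]
force: [3.1, -1.0, -7.3]
width: 46.2
gripper_force: 62.4
```

drive_tool(commands=[[0,0,-0.05,0,0,0],[0,0,-0.05,0,0,0]])

```text
clock: 9.65
ee_pos: [514.8, -24.7, 148.0]
tcp_rot: [-0.0, 0.715, 0.699, -0.0]
force: [2.4, -2.2, -5.3]
width: 46.1
gripper_force: 62.4
```

```bash
python3 line.py pics/l1.png
```

```text
9.65 [514.79317465 -24.71283417 148.03068608] yaw 88.65119935515438 [ 2.39844262 -2.21277847 -5.26733903] [-0.42036386 -0.52445311 -0.09600885] -0.09039064910424573
top 179.62847342008112
side 425 1.8234129020342842 0.5040079996354595
top 110 1.8145133418405959 1.1186577071172334
red 1568 1.388923924271823 1.87835552802809 1.6336397261499565
```

The knob has already risen 2.7 mm, so the key is in the notch, near the edge of the band. I'll keep pulling gently.

drive_tool(commands=[[0,0,-0.05,0,0,0],[0,0,-0.1,0,0,0],[0,0,-0.1,0,0,0]])

```text
clock: 10.0
ee_pos: [514.8, -24.7, 149.4]
tcp_rot: [0.0, 0.715, 0.699, -0.0]
force: [0.9, -0.8, -5.7]
width: 46.3
gripper_force: 62.5
```

drive_tool(commands=[[0,0,-0.05,0,0,0],[0,0,-0.1,0,0,0],[0,0,-0.1,0,0,0]])

```text
clock: 10.3
ee_pos: [514.8, -24.7, 150.1]
tcp_rot: [-0.0, 0.715, 0.699, -0.0]
force: [2.5, -2.6, -5.2]
width: 46.5
gripper_force: 62.5
```

drive_tool(commands=[[0,0,-0.05,0,0,0],[0,0,-0.1,0,0,0],[0,0,-0.15,0,0,0],[0,0,-0.15,0,0,0]])

```text
clock: 10.7
ee_pos: [514.8, -24.8, 152.0]
tcp_rot: [0.0, 0.715, 0.699, -0.0]
force: [1.2, -2.8, -4.2]
width: 46.1
gripper_force: 62.6
```

drive_tool(commands=[[0,0,-0.05,0,0,0],[0,0,-0.1,0,0,0],[0,0,-0.1,0,0,0]])

```text
clock: 11.0
ee_pos: [514.8, -24.7, 152.8]
tcp_rot: [0.0, 0.715, 0.699, -0.0]
force: [1.6, -2.4, -4.2]
width: 46.6
gripper_force: 62.6
```

```bash
python3 line.py pics/l2.png
```

```text
11.0 [514.8359986  -24.69986815 152.82540187] yaw 88.65785121733516 [ 1.58907942 -2.35024507 -4.20804626] [-0.47300464 -0.29715198 -0.2181751 ] -0.09046571407508773
top 184.39096431575985
side 347 1.8156628612750636 0.5307476560820271
top 99 1.8209926244721095 1.072614755954585
red 1494 1.3954642265438872 2.7016246944730846 2.048544460508486
```

Nearly at the stop (184.4 of 184.5 mm); one small step more, watching for the force to rise.

drive_tool(commands=[[0,0,-0.05,0,0,0],[0,0,-0.05,0,0,0]])

```text
clock: 11.25
ee_pos: [514.9, -24.7, 153.3]
tcp_rot: [0.0, 0.715, 0.699, -0.0]
force: [1.4, -3.2, -4.4]
width: 46.6
gripper_force: 62.6
```

drive_tool(commands=[[0,0,-0.05,0,0,0],[0,0,-0.05,0,0,0]])

```text
clock: 11.45
ee_pos: [514.9, -24.6, 153.6]
tcp_rot: [-0.0, 0.715, 0.699, -0.0]
force: [2.2, -2.7, -6.1]
width: 46.6
gripper_force: 62.6
```

drive_tool(commands=[[0,0,-0.05,0,0,0],[0,0,-0.05,0,0,0]])

```text
clock: 11.65
ee_pos: [514.8, -24.6, 153.8]
tcp_rot: [-0.0, 0.715, 0.699, -0.0]
force: [2.5, -2.8, -9.3]
width: 46.3
gripper_force: 62.9
```

At the stop: the force now rises with almost no travel. Relax the pull slightly, open, and lift away.

drive_tool(commands=[[0,0,0.1,0,0,0],[0,0,0.1,0,0,0]])

```text
clock: 11.85
ee_pos: [514.9, -24.6, 153.7]
tcp_rot: [0.0, 0.715, 0.699, 0.0]
force: [0.5, -2.8, -5.7]
width: 46.8
gripper_force: 63.1
```

drive_tool(commands=[[0,0,0,0,0,0],[0,0,0,0,0,0],[0,0,0,0,0,0],[0,0,0,0,0,0],[0,0,0,0,0,0],[0,0,0,0,0,0]], claw=8.5)

```text
clock: 12.45
ee_pos: [514.9, -24.6, 153.4]
tcp_rot: [0.0, 0.715, 0.699, 0.0]
force: [-1.1, -0.2, 0.0]
width: 84.8
gripper_force: 0.0
```

drive_tool(commands=[[0,0,-1,0,0,0],[0,0,-3,0,0,0],[0,0,-5,0,0,0],[0,0,-7,0,0,0],[0,0,-9,0,0,0],[0,0,-9,0,0,0],[0,0,-9,0,0,0]])

```text
clock: 13.15
ee_pos: [515.1, -24.7, 243.6]
tcp_rot: [0.0, 0.715, 0.699, 0.0]
force: [0.1, 0.2, 0.3]
width: 85.1
gripper_force: 0.0
```

```bash
python3 line.py pics/l3.png
```

```text
13.15 [515.06505921 -24.67874606 243.57251523] yaw 88.65998720351593 [0.11768709 0.20308635 0.32143792] [-0.02488614  0.0182403   0.01076217] -0.09047602105618201
top 185.23512750325173
side 125 1.7694472100749343 0.5866020017817418
top 89 1.7883947976579442 0.8810632253965923
red 639 1.4066284983122235 1.8691032082573755 1.6378658532847994
```

View pics/l3.png

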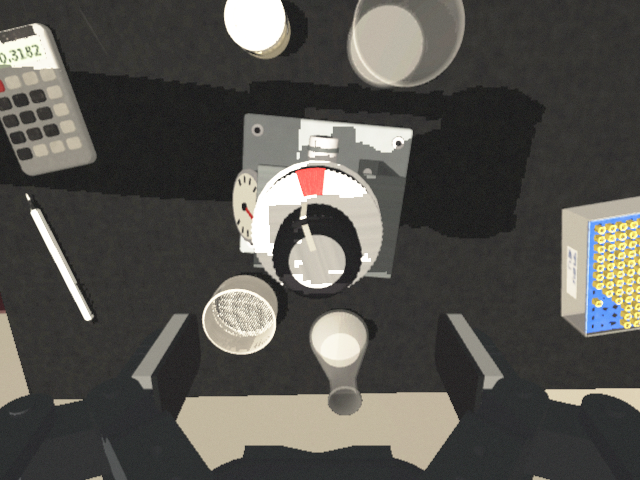

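The line (305,215) points at the red band (312,182), the knob stands fully out, and everything beside it is where it was.

```bash
python3 -c "
from cell import arm
print(arm.close_job())"
```

```text
the job is handed in; nothing more can be done
None
```

The regulator knob is locked out at its working setting: its white line stands on the red band, towards one end of it. The highest pull I read was about 9 N, the gripper is clear, and I handed the job in with about 13 s on the clock. One slip on the way: my first grip closed on top of the knob and pushed it about 4 mm in before I regripped lower.

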